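# Clamp an insole in the cementing board

### The job

Using only the fingertips, fix the loose red insole in the plywood cementing board: push it along, heel first, until its heel sits fully home in the curved heel stop, with all three clips still up. Then press down the blue-capped clips, working away from the stop so that the insole cannot creep - first the heel clip, then the waist clip, then the toe clip - each gently until it lies flat on the insole. Do not lift the insole, and leave the other things on the bench where they are.

Things in the scene. Friction and masses are not known exactly. Their poses are not given: they have to be found in the camera images.
- board: Fixed plywood cementing board, 170 x 306 mm, upper face 20 mm above the bench, nothing on it over 75 mm. Origin on the bench under its centre; x across, y towards the heel, z up. At the toe end (y -161 to -100 mm) a finger notch, x -36 to +36 mm, goes right through to the bench. Two brass guide dowels, 8 mm thick and 13 high, stand at x +-36, y -30 mm
- heel_stop (a point): Innermost point of the curved aluminium heel stop (12 mm high lip on the board), on the board's upper face; where the insole's heel end must come. In the board's frame (0, 114, 20) mm
- insole: Loose red insole, 62 x 225 x 8 mm, 18 g, flat on the board between the dowels, toe over the notch; it slides easily. Origin at the middle of its underside, y towards the narrow heel (heel end +112.5 mm), broad toe at -y. It starts 14 to 26 mm short of home; home, its origin lies within about 1 mm of (0, 1, 20) mm in the board's frame
- toe_end (a point): Tip of the insole's toe, at half its thickness (insole frame (4, -112.5, 4) mm): push here, towards the board's +y
- heel_clip (a joint): Heel clip, opening in rad: 0 = arm level, foot on the insole (slightly below 0 as its soft rubber foot, 4 mm, yields at 4 N per mm); grows as the arm swings up; starts 0.45 to 0.65, stop 0.75. Stiff hinge, stays where left; pressing the cap down takes 2 to 6 N. Hinge line along board y, at board x +46, y +68 mm, 41.5 mm above the bench; arm points to the insole
- waist_clip (a joint): Waist clip, opening in rad: 0 = arm level, foot on the insole (slightly below 0 as its soft rubber foot, 4 mm, yields at 4 N per mm); grows as the arm swings up; starts 0.45 to 0.65, stop 0.75. Stiff hinge, stays where left; pressing the cap down takes 2 to 6 N. Hinge line along board y, at board x -46, y +10 mm, 41.5 mm above the bench; arm points to the insole
- toe_clip (a joint): Toe clip, opening in rad: 0 = arm level, foot on the insole (slightly below 0 as its soft rubber foot, 4 mm, yields at 4 N per mm); grows as the arm swings up; starts 0.45 to 0.65, stop 0.75. Stiff hinge, stays where left; pressing the cap down takes 2 to 6 N. Hinge line along board y, at board x +50, y -62 mm, 41.5 mm above the bench; arm points to the insole
- heel_clip_cap (a point): Middle of the upper face of the heel clip's blue thumb cap (20 x 20 x 7 mm), which swings with the arm: 33 mm out from the hinge along the arm and 1 mm below the hinge's level with the clip flat. Flat, it lies at board x = +13 mm, 40 mm above the bench
- waist_clip_cap (a point): Middle of the upper face of the waist clip's blue thumb cap (20 x 20 x 7 mm), which swings with the arm: 37 mm out from the hinge along the arm and 1 mm below the hinge's level with the clip flat. Flat, it lies at board x = -9 mm, 40 mm above the bench
- toe_clip_cap (a point): Middle of the upper face of the toe clip's blue thumb cap (20 x 20 x 7 mm), which swings with the arm: 33 mm out from the hinge along the arm and 1 mm below the hinge's level with the clip flat. Flat, it lies at board x = +17 mm, 40 mm above the bench
- brown_heel_block: Brown half-round heel block, 48 x 26 x 28 mm, beside the board; origin under its centre. Leave alone
- black_heel_block: Black half-round heel block, 48 x 26 x 28 mm, beside the board; origin under its centre. Leave alone
- rubbing_stone: Grey rubbing block, 33 x 59 x 15 mm, between board and robot; origin under its centre. Leave alone
- marker: White marking pen with blue cap, 131 mm long, 12 mm thick, between board and robot; origin under its centre. Leave alone
- wax_tin: Flat blue wax tin, 64 mm across, 25 mm high, right of the board; origin under its centre. Leave alone
- primer_bottle: White squeeze bottle with blue spout, 49 mm thick, 150 mm high; origin under its centre. Leave alone
- glue_cup: Plastic cup of yellow cement, 122 x 110 x 98 mm, at the left; origin under its centre. Leave alone
- solvent_can: Red solvent can with a dish on top, 70 mm thick, 140 mm high, behind the board near the shoe box (a like can farther right is part of the room); origin under its centre. Leave alone

How it is judged:
By the outcome, as a careful person would: the job done as asked, in the order asked, and still so for the second after the job is handed in, with the robot touching nothing.
It also fails if it takes over 58 s, if anything falls off the work surface, if the arm or the gripper's body presses on something with over 40 N, if the wrist force passes 120 N, or if a joint passes its speed limit or range.

### The arm

A 6-joint arm with a two-finger parallel gripper is mounted at the origin on a cart in front of the work surface, level with it; the furniture and walls round the work are solid. World frame = base frame: x ahead of the robot, y to its left, z up, the work surface at z = 0. Lengths are in m, angles in rad, forces in N, time in s.
With the tool pointing down it reaches from about 0.275 to 0.725 m from the base axis. Payload 15.9 kg.
Tool frame: the origin (TCP) lies between the finger pads; the fingertips stand tcp_to_tips ahead of it and the grasp point (between the pads) lies 8 mm behind it (tcp_to_tips is the distance from the TCP to the fingertips, in m); z points along the fingers, y is the line along which they close (so a half turn about z gives the same grasp; the last joint's range is limited). The gripper opens to 85 mm and grips with 20 to 120 N. Pads are 22 mm wide; open, the fingers measure 114 mm over their backs; the gripper's body (76 mm by 85 mm) begins 54 mm behind the grasp point. The pads swing forward as they close: fully open they stand 13 mm farther back than shut.
Start: joints at [-1.277, 0.213, -0.034, 1.323, 0, 1.571], TCP at [0.145, -0.479, 0.242] pointing down, gripper open.
Joint ranges: [-2.98, 2.98], [-0.74, 1.72], [-1.14, 1.35], [-2.1, 2.04], [-1.57, 1.44], [-3.14, 3.14]. Speed limits (rad/s): [1.89, 1.89, 2.39, 2.57, 3.14, 3.14].

### API

Orientations are given as a unit quaternion [w, x, y, z].
In Python, from bench import * gives the robot as it stands.
- The arm moves only by the tool drive_tool, never from a script. Its argument "increments" is a list of rows, each a list of 7 numbers: the shift along the world's x, y, z in m, then the turn, a rotation vector about the world's x, y, z in rad, then the gripper command: -1 is fully open, 1 is shut, values between are in proportion. In form: [[tx, ty, tz, ax, ay, az, hand], ...]. A call has 1 to 5 rows; each row is the pose to reach, as a shift and turn from the pose commanded when the call began; what a row does not reach only later rows make up. A row lasts 1/12 s, in which the tool goes at most 41.7 mm and 7.16 degrees, less where a joint would pass 70% of its speed; a pose out of reach is approached as far as the arm can. A call with a gripper value outside its range is refused whole. The fingers move at their own pace and stop on an object; "force" is the grip in N (left out, the last holds). Time passes only in rows, so rows that repeat a pose let the fingers close. It gives the time, the measured TCP pose, the force, the opening and the grip force at its end, in the units of the state.
- observe(): the state, without advancing time (a new reading comes with each control period).
- grab_frame(name): name is "side" or "top"; returns a dict with "pixels" (480x640x3 uint8, blue, green, red), "mtx" (3x3 intrinsics, pixels), "view" (4x4, takes a point from world to camera coordinates). Camera axes: x right, y down, z forward; pixel columns grow to the right and rows downward; lengths in m; the calibration is good to about 2 mm. A picture is of the moment at which its call begins. There is no depth.
- close_job(): hands the job in; it is judged then, once.
The state is a dict: "clock": time; "joint_pos": joint angles; "qd": joint speeds; "tau": joint torques, N m; "position": TCP position; "tool_rot": TCP orientation; "ft_force": force on the tool from outside, world axes, zero at the start; "moment": the same for the moment, N m; "opening": finger opening in m; "grip_force": force on a finger pad.
Only numpy, scipy, OpenCV 4.12 (cv2) and the standard library are available. Lean on these libraries where they do the work, as an engineer would, in place of code of your own. Each camera call takes 0.05 s, during which the arm holds its last target. There are 200 camera calls.

## Working session

There is one attempt and no reset: what is moved stays moved. The work goes in short steps, Python scripts to look and compute and a tool call to move; the robot and the scene stay as the last step left them, time stands still between calls to the robot, and variables do not carry over. Pictures are saved under pics/ and viewed, at most 10 in all, crops included, and the job is handed in when it is done.

Besides the shell and the picture viewer there is one more tool, called after "Call:" as name(argument=value, ...) on one line, values as JSON. drive_tool: Moves the arm, as the interface text tells. Its arguments: {"type":"object","properties":{"increments":{"type":"array"},"force":{"type":"number"}},"required":["increments"]}

```bash
mkdir -p pics; ls
python3 - <<'E'
from bench import *
import cv2,numpy as np
s=observe();print({k:np.round(v,3) for k,v in s.items()})
for n in("top","side"):
    f=grab_frame(n);cv2.imwrite(f"pics/{n}0.png",f["pixels"]);np.savez(f"{n}0.npz",**f);print(n,np.round(f["mtx"],1).tolist(),np.round(f["view"],3).tolist())
E
```

```text
pics
{'clock': np.float64(0.0), 'joint_pos': array([-1.277,  0.213, -0.035,  1.323,  0.   ,  1.571]), 'qd': array([-0.001,  0.001, -0.001,  0.002,  0.001,  0.001]), 'tau': array([ 3.0000e-03, -6.8615e+01,  4.8713e+01,  1.7000e-02,  0.0000e+00,
        0.0000e+00]), 'position': array([ 0.145, -0.478,  0.242]), 'tool_rot': array([-0.001,  0.989,  0.146, -0.   ]), 'ft_force': array([ 0.963,  0.174, -0.054]), 'moment': array([-0.036, -0.03 ,  0.009]), 'grip_force': np.float64(0.0), 'opening': np.float64(0.085)}
top [[592.2, 0.0, 321.2], [0.0, 592.2, 239.8], [0.0, 0.0, 1.0]] [[-0.015, -1.0, -0.003, 0.038], [-0.995, 0.015, -0.099, 0.559], [0.099, 0.001, -0.995, 1.325], [0.0, 0.0, 0.0, 1.0]]
side [[461.6, 0.0, 325.3], [0.0, 461.6, 244.3], [0.0, 0.0, 1.0]] [[0.854, -0.52, 0.023, -0.453], [-0.25, -0.449, -0.858, 0.192], [0.456, 0.727, -0.513, 0.831], [0.0, 0.0, 0.0, 1.0]]
```

View pics/top0.png

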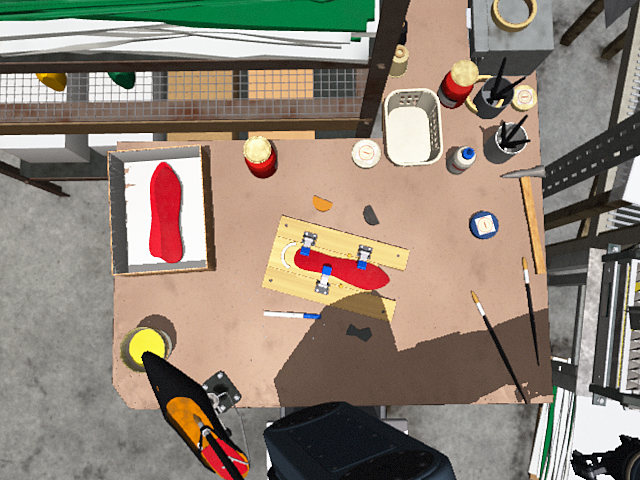

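View pics/side0.png

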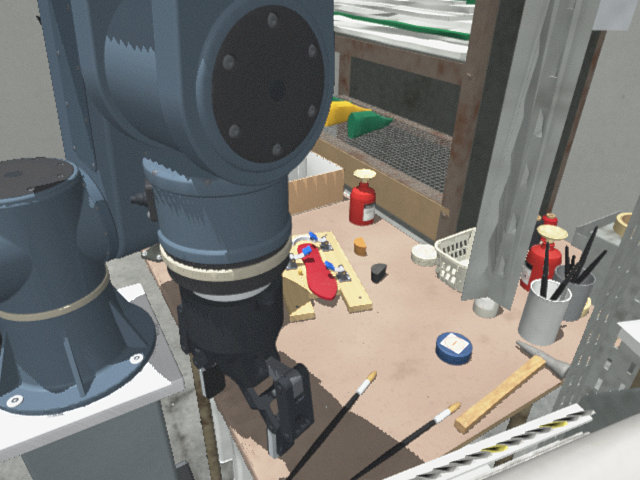

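The top view shows the board about (263-408, 215-320), heel stop at left (290,257) and toe tip at right (388,280). I'll enlarge it for a fine look.

Run:
```python
import cv2,numpy as np
im=np.load("top0.npz")["pixels"]
c=cv2.resize(im[200:335,250:430],None,fx=4.4,fy=4.4,interpolation=cv2.INTER_CUBIC)
cv2.imwrite("pics/crop0.png",c)
```

```text
(no output)
```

View pics/crop0.png

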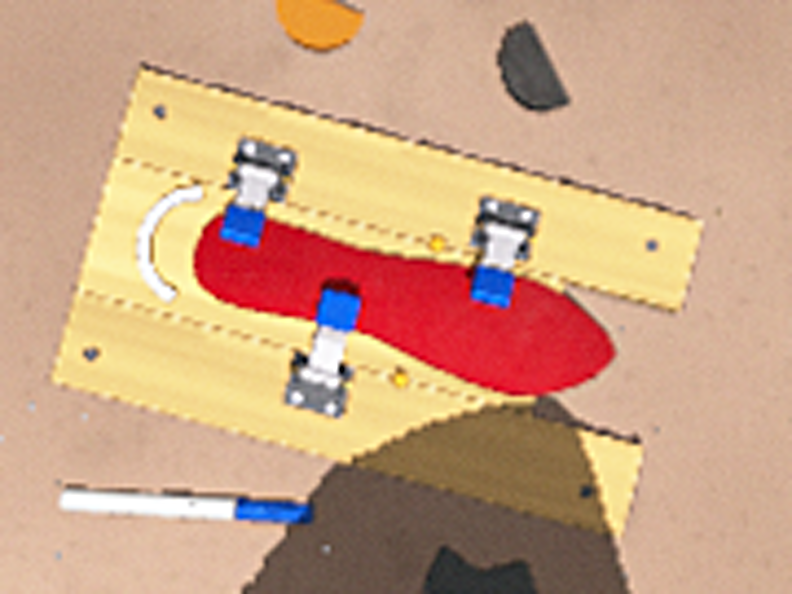

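```bash
cat > h.py <<'E'
from bench import *
import cv2,numpy as np
def ray(f,uv,z):
    R,t=f["view"][:3,:3],f["view"][:3,3]
    uv=np.atleast_2d(uv).astype(float); C=-R.T@t
    d=(np.linalg.inv(f["mtx"])@np.c_[uv,np.ones(len(uv))].T).T@R
    z=np.broadcast_to(z,len(uv))
    return (C+d*((z-C[2])/d[:,2])[:,None])[:,:2]
def proj(f,P):
    p=(f["view"][:3,:3]@np.atleast_2d(P).T).T+f["view"][:3,3]
    q=p@f["mtx"].T; return q[:,:2]/q[:,2:]
E
python3 - <<'E'
from h import *
import bench
print([ (k,getattr(bench,k)) for k in dir(bench) if 'tip' in k.lower()], [k for k in dir(bench) if k[0]!='_'])
f=dict(np.load("top0.npz"))
c=lambda p:(np.array(p,float)+.5)/4.4-.5+[250,200]
W=ray(f,c([[141,66],[53,381],[705,222],[437,243],[400,378]]),[.02,.02,.02,.033,.033])
B=np.array([[85,153],[-85,153],[85,-153],[36,-30],[-36,-30]])/1e3
wb,bb=W.mean(0),B.mean(0)
U,_,Vt=np.linalg.svd((B-bb).T@(W-wb));R=(U@Vt).T
t=wb-R@bb
print("yaw",np.arctan2(R[1,0],R[0,0]),"t",t,"res mm",np.round(1e3*(W-(B@R.T+t)),1).tolist())
np.savez("board.npz",R=R,t=t)
im=f["pixels"].astype(int);m=((im[...,2]>110)&(im[...,1]<60)&(im[...,0]<80)).astype(np.uint8)
n,l,s,ce=cv2.connectedComponentsWithStats(m)
k=l[264,320] or l[270,350];print(k,s[k])
v,u=np.where(l==k);P=(ray(f,np.c_[u,v],.028)-t)@R*1e3
i=P[:,1].argmax();j=P[:,1].argmin();print("heel",P[i],"toe",P[j],"xrange toe",P[:,0].min(),P[:,0].max())
for n,p in dict(toe=(4,-132),heelcap=(13,68),waistcap=(-9,10),toecap=(17,-62)).items(): print(n,R@np.array(p)/1e3+t)
E
```

```text
[('tcp_to_tips', 0.011)] ['MotionError', 'close_job', 'grab_frame', 'observe', 'tcp_to_tips']
yaw -0.2876999159266013 t [0.4964999  0.00063238] res mm [[-0.9, -3.3], [-1.9, -4.6], [-0.5, -3.0], [1.7, 5.5], [1.6, 5.4]]
6 [ 294  249   95   41 1737]
heel [-1.94002557 94.79618444] toe [   3.03309416 -125.39546967] xrange toe -28.113143439060664 30.246037339519095
toe [ 0.46288084 -0.12707729]
heelcap [0.52826042 0.06214879]
waistcap [0.49070729 0.01277509]
toecap [ 0.49520885 -0.06364307]
```

Run:
```python
from h import *
f=dict(np.load("top0.npz"))
c=lambda p:(np.array(p,float)+.5)/4.4-.5+[250,200]
W=ray(f,c([[141,66],[53,381],[705,222],[437,243],[400,378]]),[.02,.02,.02,.033,.033])
B=np.array([[85,145],[-85,145],[85,-161],[36,-30],[-36,-30]])/1e3
wb,bb=W.mean(0),B.mean(0)
U,_,Vt=np.linalg.svd((B-bb).T@(W-wb));R=(U@Vt).T
t=wb-R@bb
print("yaw",np.arctan2(R[1,0],R[0,0]),"t",t,"res mm",np.round(1e3*(W-(B@R.T+t)),1).tolist())
np.savez("board.npz",R=R,t=t)
im=f["pixels"].astype(int);m=((im[...,2]>110)&(im[...,1]<60)&(im[...,0]<80)).astype(np.uint8)
n,l,s,ce=cv2.connectedComponentsWithStats(m)
k=l[270,350]
v,u=np.where(l==k);P=(ray(f,np.c_[u,v],.028)-t)@R*1e3
i=P[:,1].argmax();j=P[:,1].argmin();print("heel",P[i],"toe",P[j],P[:,0].min(),P[:,0].max())
print("stop inner", (ray(f,c([150,243]),.03)-t)@R*1e3)
mb=((im[...,0]>150)&(im[...,1]<120)&(im[...,2]<70)).astype(np.uint8)
n,l,s,ce=cv2.connectedComponentsWithStats(mb)
for q in range(1,n):
    if s[q,4]>20 and 250<ce[q,0]<420 and 215<ce[q,1]<310: print("blue",ce[q],s[q,4],(ray(f,ce[q],.056)-t)@R*1e3)
for n,p in dict(toe=(4,-132),heelcap=(13,68),waistcap=(-9,10),toecap=(17,-62)).items(): print(n,R@np.array(p)/1e3+t)
```

```text
yaw -0.28473254369114276 t [0.49788693 0.00517514] res mm [[0.3, -0.5], [-0.5, -1.3], [-0.2, -0.0], [0.2, 0.9], [0.2, 1.0]]
heel [-1.71384008 90.052051  ] toe [   2.60586812 -130.15339076] -28.384173235619546 29.97999187923232
stop inner [[ -3.32890914 113.83059936]]
blue [305.11764706 250.41176471] 51 [[17.54470209 68.27954326]]
blue [361.46153846 264.26923077] 52 [[ 21.16782093 -60.97408371]]
blue [326.08064516 270.14516129] 62 [[-12.43934514  11.46854631]]
toe [ 0.46464698 -0.12263373]
heelcap [0.52946476 0.06678553]
waistcap [0.49205831 0.01730061]
toecap [ 0.49678661 -0.05910386]
```

Call:
drive_tool(increments=[[0.024,0.025,0,0,0,-0.115,1],[0.048,0.05,-0.01,0,0,-0.23,1],[0.072,0.075,-0.02,0,0,-0.345,1],[0.096,0.1,-0.03,0,0,-0.46,1],[0.12,0.125,-0.04,0,0,-0.578,1]], force=40)

```text
clock: 0.52
position: [0.2633, -0.3545, 0.2026]
tool_rot: [-0.0, 0.99, -0.139, -0.0]
ft_force: [0.6, -0.3, 0.0]
opening: 0.0255
grip_force: 0.0
```

Call:
drive_tool(increments=[[0.024,0.025,-0.01,0,0,0,1],[0.048,0.05,-0.02,0,0,0,1],[0.072,0.075,-0.03,0,0,0,1],[0.096,0.1,-0.04,0,0,0,1],[0.12,0.125,-0.05,0,0,0,1]])

```text
clock: 0.93
position: [0.3834, -0.2294, 0.1527]
tool_rot: [-0.0, 0.991, -0.136, -0.0]
ft_force: [1.3, -0.2, -0.5]
opening: -0.0002
grip_force: 0.0
```

Call:
drive_tool(increments=[[0.023,0.023,-0.015,0,0,0,1],[0.046,0.046,-0.03,0,0,0,1],[0.069,0.07,-0.05,0,0,0,1],[0.069,0.07,-0.08,0,0,0,1],[0.069,0.07,-0.1,0,0,0,1]])

```text
clock: 1.35
position: [0.4519, -0.1593, 0.051]
tool_rot: [-0.0, 0.991, -0.135, -0.001]
ft_force: [-1.5, -0.3, -1.5]
opening: 0.0003
grip_force: 0.0
```

Call:
drive_tool(increments=[[0,0,-0.015,0,0,0,1],[0,0,-0.03,0,0,0,1],[0,0,-0.03,0,0,0,1]])

```text
clock: 1.6
position: [0.4498, -0.1602, 0.0207]
tool_rot: [-0.0, 0.991, -0.136, -0.002]
ft_force: [-0.5, -0.3, -1.7]
opening: -0.0001
grip_force: 0.0
```

Run:
```python
from h import *
s=observe();b=np.load("board.npz")
print(s["position"],(s["position"][:2]-b["t"])@b["R"]*1e3,s["ft_force"],s["opening"])
a=grab_frame("top")["pixels"][200:335,250:430];g=grab_frame("side")["pixels"][215:330,250:390]
cv2.imwrite("pics/c1.png",np.hstack([cv2.resize(a,(400,300),interpolation=2),cv2.resize(g,(365,300),interpolation=2)]))
```

```text
[ 0.44979865 -0.16022069  0.02065076] [   0.30771824 -172.24450471] [-0.51653216 -0.3124457  -1.65409337] -0.00013705936057891265
```

View pics/c1.png

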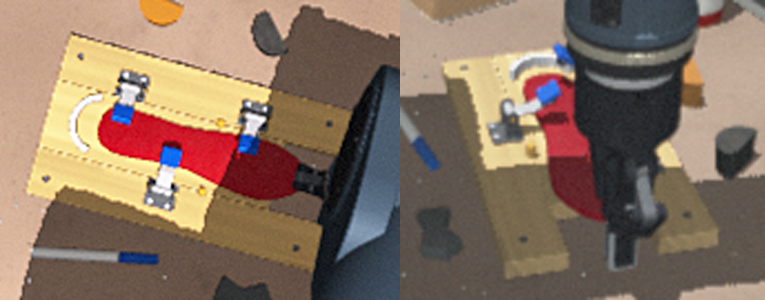

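The picture shows the closed fingers down in the notch behind the toe (crop 310,180), with the clips up and nothing disturbed. Pushing next.

Call:
drive_tool(increments=[[0.0057,0.009,0,0,0,0,1],[0.0085,0.0184,0,0,0,0,1],[0.0093,0.0212,0,0,0,0,1],[0.0102,0.0241,0,0,0,0,1],[0.011,0.027,0,0,0,0,1]])

```text
clock: 2.12
position: [0.463, -0.1335, 0.0236]
tool_rot: [0.0, 0.991, -0.136, 0.0]
ft_force: [-0.6, 0.2, 0.9]
opening: 0.0001
grip_force: 0.4
```

Call:
drive_tool(increments=[[0.0006,0.0019,0,0,0,0,1],[0.0011,0.0038,0,0,0,0,1],[0.0017,0.0058,0,0,0,0,1],[0.0022,0.0077,0,0,0,0,1],[0.0022,0.0077,0,0,0,0,1]])

```text
clock: 2.53
position: [0.4642, -0.1283, 0.0232]
tool_rot: [-0.001, 0.991, -0.135, 0.0]
ft_force: [-0.1, 0.4, -0.2]
opening: -0.0001
grip_force: 0.1
```

```bash
cat > m.py <<'E'
from h import *
import sys
s=observe();b=np.load("board.npz")
print("tcp board",(s["position"][:2]-b["t"])@b["R"]*1e3,s["position"],"F board",s["ft_force"][:2]@b["R"],s["ft_force"][2],s["clock"])
f=grab_frame("top");im=f["pixels"].astype(int)
h=cv2.cvtColor(f["pixels"],cv2.COLOR_BGR2HSV)
m=cv2.inRange(h,(0,150,50),(6,255,255))|cv2.inRange(h,(172,150,50),(180,255,255))
m[:200]=0;m[335:]=0;m[:,:250]=0;m[:,430:]=0
v,u=np.where(m>0);P=(ray(f,np.c_[u,v],.028)-b["t"])@b["R"]*1e3
P=P[(abs(P[:,0])<40)]
i=P[:,1].argmax();j=P[:,1].argmin();print("heel",P[i],"toe",P[j])
if len(sys.argv)>1:
    a=f["pixels"][200:335,250:430];cv2.imwrite(sys.argv[1],cv2.resize(a,None,fx=4,fy=4,interpolation=2))
E
python3 m.py
```

```text
tcp board [   5.20108307 -137.56451095] [ 0.46423663 -0.12831158  0.02321733] F board [-0.2561807   0.36900897] -0.24711009281358687 2.5333
heel [-1.94526055 99.45315068] toe [ -12.78110771 -108.45536177]
```

Call:
drive_tool(increments=[[0.0006,0.0019,0,0,0,0,1],[0.0012,0.0039,0,0,0,0,1],[0.0018,0.0058,0,0,0,0,1],[0.0024,0.0078,0,0,0,0,1],[0.003,0.0097,0,0,0,0,1]])

```text
clock: 3.0
position: [0.4659, -0.1237, 0.0232]
tool_rot: [-0.003, 0.991, -0.131, 0.0]
ft_force: [-0.2, -0.1, -0.1]
opening: 0.0001
grip_force: 0.1
```

Call:
drive_tool(increments=[[0.0003,0.001,0,0,0,0,1],[0.0003,0.001,0,0,0,0,1],[0.0003,0.001,0,0,0,0,1]])

```text
clock: 3.25
position: [0.466, -0.1233, 0.0232]
tool_rot: [-0.003, 0.991, -0.131, 0.0]
ft_force: [-1.0, 1.0, -1.0]
opening: -0.0001
grip_force: 0.0
```

```bash
python3 m.py
```

```text
tcp board [   5.51303407 -132.24828013] [ 0.46602935 -0.12329702  0.02324868] F board [-1.26442351  0.66654056] -0.9800589859348193 3.25
heel [  1.23546623 105.08699382] toe [ -11.80530683 -103.50606369]
```

Run:
```python
from h import *
s=observe();print({k:np.round(v,3) for k,v in s.items()})
```

```text
{'clock': np.float64(3.3), 'joint_pos': array([-0.263,  0.335, -0.462,  0.774,  0.007,  3.141]), 'qd': array([ 0.   , -0.001,  0.   ,  0.   ,  0.002, -0.001]), 'tau': array([ 6.3000e-02, -7.0440e+01,  3.9509e+01,  1.0000e-03,  3.8000e-02,
       -0.0000e+00]), 'position': array([ 0.466, -0.123,  0.023]), 'tool_rot': array([-0.003,  0.991, -0.131,  0.   ]), 'ft_force': array([0.023, 0.344, 0.01 ]), 'moment': array([ 0.003,  0.002, -0.041]), 'grip_force': np.float64(0.0), 'opening': np.float64(-0.0)}
```

Joint 6 is at its range limit. I'll back off and turn the tool by a quarter turn the other way.

Call:
drive_tool(increments=[[-0.0042,-0.0144,0,0,0,0,1],[-0.007,-0.024,0,0,0,0.1,1],[-0.007,-0.024,0,0,0,0.22,1],[-0.007,-0.024,0,0,0,0.34,1],[-0.007,-0.024,0,0,0,0.46,1]])

```text
clock: 3.72
position: [0.459, -0.1476, 0.0232]
tool_rot: [-0.003, 0.995, 0.101, -0.0]
ft_force: [0.2, 0.0, -1.1]
opening: 0.0002
grip_force: 0.0
```

Call:
drive_tool(increments=[[0,0,0,0,0,0.12,1],[0,0,0,0,0,0.24,1],[0,0,0,0,0,0.36,1],[0,0,0,0,0,0.48,1],[0,0,0,0,0,0.6,1]])

```text
clock: 4.13
position: [0.459, -0.1474, 0.0232]
tool_rot: [-0.003, 0.92, 0.391, -0.001]
ft_force: [0.6, -1.2, 0.1]
opening: 0.0001
grip_force: 0.0
```

Call:
drive_tool(increments=[[0,0,0,0,0,0.12,1],[0,0,0,0,0,0.24,1],[0,0,0,0,0,0.36,1],[0,0,0,0,0,0.48,1],[0,0,0,0,0,0.51,1]])

```text
clock: 4.55
position: [0.459, -0.1473, 0.0233]
tool_rot: [-0.003, 0.791, 0.611, -0.002]
ft_force: [0.2, 0.6, 0.1]
opening: -0.0001
grip_force: 0.0
```

```bash
cat >> m.py <<'E'
q=s["tool_rot"];print("yaw rel board",2*np.arctan2(q[2],q[1])+.285,q,"j6",s["joint_pos"][5])
E
python3 m.py pics/c2.png
```

```text
tcp board [   5.56027666 -157.29590245] [ 0.45903879 -0.14734942  0.02325866] F board [0.0778868  0.61851849] 0.06023836023491812 4.55
heel [  1.23546623 105.08699382] toe [   1.16755914 -116.46582341]
yaw rel board 1.6002388495254294 [-0.00262381  0.79144521  0.61123112 -0.0020281 ] j6 1.515980573313488
```

View pics/c2.png

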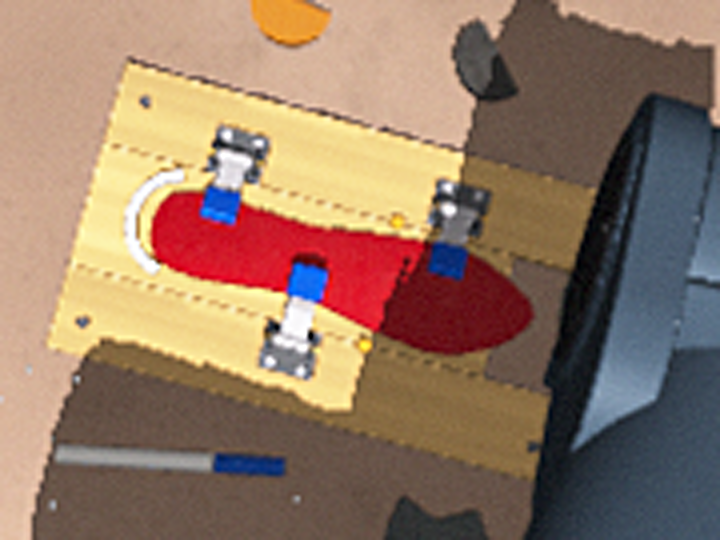

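The crop shows the heel (155,228) still about 8 mm short of the stop, the toe free of the fingers, and the clips untouched. Pushing again.

Call:
drive_tool(increments=[[0.0018,0.01,0,0,0,-0.015,1],[0.0037,0.0198,0,0,0,-0.03,1],[0.0048,0.0236,0,0,0,-0.03,1],[0.0057,0.0265,0,0,0,-0.03,1],[0.0062,0.0284,0,0,0,-0.03,1]])

```text
clock: 5.02
position: [0.4654, -0.1188, 0.0233]
tool_rot: [-0.003, 0.803, 0.596, -0.002]
ft_force: [-0.1, -0.1, -0.5]
opening: -0.0002
grip_force: 0.1
```

Call:
drive_tool(increments=[[0.0004,0.0014,0,0,0,0,1],[0.0008,0.0029,0,0,0,0,1],[0.0008,0.0029,0,0,0,0,1]])

```text
clock: 5.27
position: [0.4661, -0.116, 0.0233]
tool_rot: [-0.003, 0.803, 0.596, -0.002]
ft_force: [-0.1, 0.2, 0.5]
opening: 0.0002
grip_force: 0.0
```

```bash
python3 m.py
```

```text
tcp board [   3.51852957 -125.28020719] [ 0.46607249 -0.11604925  0.02325189] F board [-0.18585175  0.19276413] 0.49442060367746143 5.2667
heel [2.08803893e-02 1.09479886e+02] toe [-19.79530015 -91.57524191]
yaw rel board 1.5626034549145518 [-0.00264458  0.8028064   0.59623062 -0.00198537] j6 1.6197729351562948
```

Call:
drive_tool(increments=[[0.0003,0.001,0,0,0,0,1],[0.0006,0.002,0,0,0,0,1],[0.0006,0.002,0,0,0,0,1]])

```text
clock: 5.57
position: [0.4667, -0.114, 0.0232]
tool_rot: [-0.003, 0.803, 0.596, -0.002]
ft_force: [0.0, -0.3, -0.4]
opening: 0.0001
grip_force: 0.1
```

Call:
drive_tool(increments=[[0.0003,0.001,0,0,0,0,1],[0.0003,0.001,0,0,0,0,1]])

```text
clock: 5.73
position: [0.467, -0.113, 0.0233]
tool_rot: [-0.003, 0.803, 0.596, -0.002]
ft_force: [-0.1, 0.6, -0.5]
opening: -0.0
grip_force: 0.3
```

```bash
python3 m.py
```

```text
tcp board [   3.52829263 -122.09003959] [ 0.46697798 -0.11299027  0.02326577] F board [-0.21328627  0.53537732] -0.4856286104851877 5.7333
heel [ -1.19372898 113.8728642 ] toe [-11.66545476 -87.04921389]
yaw rel board 1.5627044675209807 [-0.00263279  0.80277627  0.59627116 -0.00200751] j6 1.626309190782867
```

Call:
drive_tool(increments=[[0.0001,0.0005,0,0,0,0,1],[0.0001,0.0005,0,0,0,0,1]])

```text
clock: 5.95
position: [0.467, -0.1126, 0.0232]
tool_rot: [-0.003, 0.803, 0.596, -0.002]
ft_force: [0.1, -1.6, -0.9]
opening: -0.0006
grip_force: 0.9
```

Call:
drive_tool(increments=[[0.0001,0.0005,0,0,0,0,1],[0.0001,0.0005,0,0,0,0,1]])

```text
clock: 6.12
position: [0.4671, -0.1122, 0.0233]
tool_rot: [-0.002, 0.803, 0.596, -0.002]
ft_force: [-1.8, -3.8, 0.3]
opening: -0.0001
grip_force: 1.9
```

Call:
drive_tool(increments=[[0.0001,0.0005,0,0,0,0,1],[0.0001,0.0005,0,0,0,0,1]])

```text
clock: 6.28
position: [0.4671, -0.1119, 0.0233]
tool_rot: [-0.002, 0.803, 0.596, -0.002]
ft_force: [-1.4, -6.7, -0.1]
opening: 0.0001
grip_force: 3.2
```

```bash
python3 m.py pics/c3.png
```

```text
tcp board [   3.39310888 -121.02362267] [ 0.4671478  -0.11192882  0.02325991] F board [ 0.49350318 -6.84686843] -0.1268285979699491 6.2833
heel [ -1.19372898 113.8728642 ] toe [-14.45417106 -85.45128704]
yaw rel board 1.5624021803132913 [-0.00233347  0.80286632  0.59614977 -0.00238383] j6 1.6294424944704546
```

View pics/c3.png

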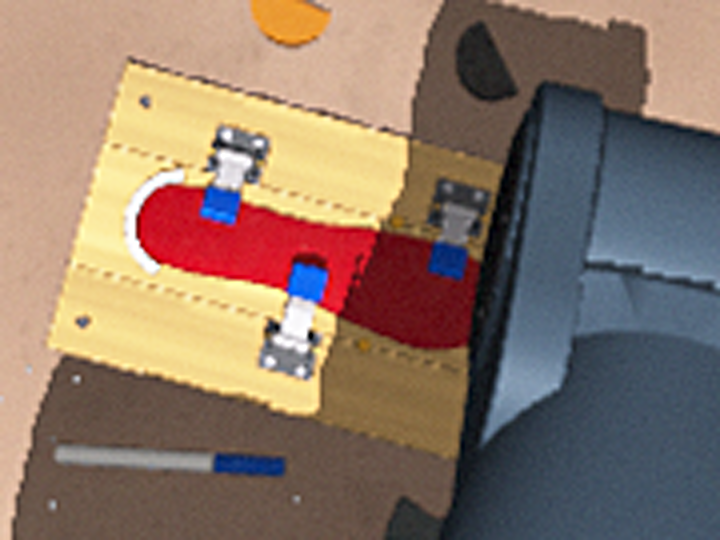

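The crop shows the heel tight in the stop's curve (138,222), the clips still up, and about 7 N felt on the push. Backing off, lifting and going over the heel clip.

Call:
drive_tool(increments=[[-0.0028,-0.0096,0,0,0,0,1],[-0.0056,-0.0192,0,0,0,0,1],[-0.0056,-0.0192,0.03,0,0,0,1],[-0.0056,-0.0192,0.06,0,0,0,1],[-0.0056,-0.0192,0.08,0,0,0,1]])

```text
clock: 6.75
position: [0.4617, -0.1316, 0.1054]
tool_rot: [-0.002, 0.803, 0.596, -0.001]
ft_force: [0.7, -0.4, 1.0]
opening: 0.0
grip_force: 0.0
```

Call:
drive_tool(increments=[[0.013,0.038,0.0,0,0,0,1],[0.026,0.076,0,0,0,0,1],[0.039,0.115,0,0,0,0,1],[0.052,0.155,0,0,0,0,1],[0.065,0.199,0,0,0,0,1]])

```text
clock: 7.17
position: [0.5258, 0.065, 0.1034]
tool_rot: [-0.003, 0.803, 0.596, -0.002]
ft_force: [0.8, -0.9, -0.5]
opening: 0.0001
grip_force: 0.0
```

Call:
drive_tool(increments=[[0,0,-0.01,0,0,0,1],[0,0,-0.02,0,0,0,1],[0,0,-0.02,0,0,0,1]])

```text
clock: 7.42
position: [0.5241, 0.0631, 0.0812]
tool_rot: [-0.003, 0.803, 0.596, -0.003]
ft_force: [-0.5, -0.4, -1.1]
opening: 0.0002
grip_force: 0.0
```

```bash
python3 m.py
python3 - <<'E'
from h import *
g=grab_frame("side")["pixels"][205:330,240:390]
cv2.imwrite("pics/c4.png",cv2.resize(g,(720,600),interpolation=2))
E
```

```text
tcp board [ 8.83827451 62.98454985] [0.52406176 0.06314105 0.08120293] F board [-0.3145303  -0.53155947] -1.0900108160845545 7.4167
heel [ 28.24671633 -26.86153301] toe [   3.73060337 -108.74588251]
yaw rel board 1.5630005274299297 [-0.00343794  0.80268331  0.59638651 -0.00328989] j6 1.9819325864070263
```

View pics/c4.png

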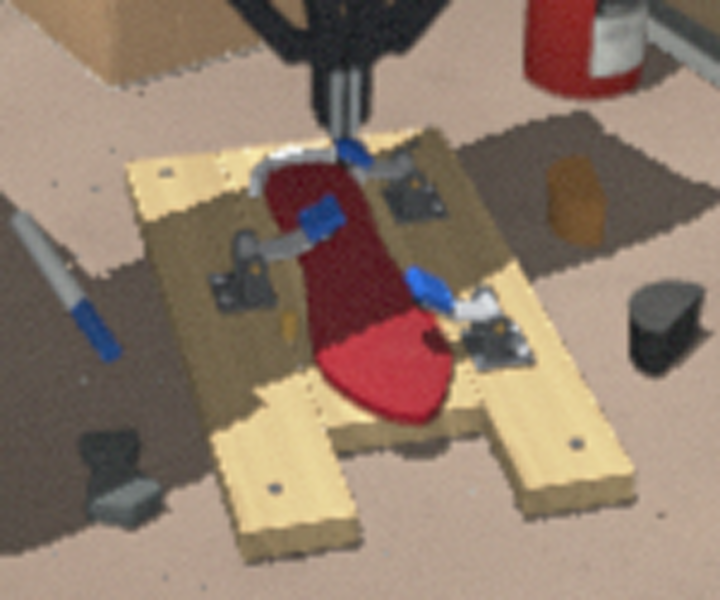

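The side crop shows the fingertips just above the heel cap (350,150), with the insole home and all clips up. I'll shift 5 mm along the board and lower slowly.

Call:
drive_tool(increments=[[0.0014,0.0048,0,0,0,0,1],[0.0014,0.0048,-0.004,0,0,0,1],[0.0014,0.0048,-0.008,0,0,0,1],[0.0014,0.0048,-0.012,0,0,0,1],[0.0014,0.0048,-0.014,0,0,0,1]])

```text
clock: 7.93
position: [0.5264, 0.0684, 0.0686]
tool_rot: [-0.003, 0.803, 0.596, -0.002]
ft_force: [-1.9, -0.6, 1.9]
opening: 0.0001
grip_force: 0.8
```

Call:
drive_tool(increments=[[0,0,-0.003,0,0,0,1],[0,0,-0.006,0,0,0,1],[0,0,-0.009,0,0,0,1],[0,0,-0.011,0,0,0,1],[0,0,-0.011,0,0,0,1]])

```text
clock: 8.35
position: [0.5266, 0.0686, 0.0578]
tool_rot: [-0.003, 0.803, 0.596, -0.002]
ft_force: [-0.9, -0.6, 0.1]
opening: 0.0002
grip_force: 0.0
```

Call:
drive_tool(increments=[[0,0,-0.002,0,0,0,1],[0,0,-0.004,0,0,0,1],[0,0,-0.005,0,0,0,1],[0,0,-0.006,0,0,0,1],[0,0,-0.006,0,0,0,1]])

```text
clock: 8.77
position: [0.5267, 0.0687, 0.0521]
tool_rot: [-0.003, 0.803, 0.596, -0.002]
ft_force: [0.3, -0.5, 0.5]
opening: 0.0004
grip_force: 0.0
```

Call:
drive_tool(increments=[[0,0,-0.0007,0,0,0,1],[0,0,-0.0007,0,0,0,1]])

```text
clock: 8.93
position: [0.5268, 0.0686, 0.0515]
tool_rot: [-0.003, 0.803, 0.596, -0.002]
ft_force: [0.6, 1.0, 0.4]
opening: -0.0
grip_force: 0.1
```

Call:
drive_tool(increments=[[0,0,-0.0006,0,0,0,1],[0,0,-0.0006,0,0,0,1]])

```text
clock: 9.1
position: [0.5269, 0.0686, 0.051]
tool_rot: [-0.003, 0.803, 0.596, -0.002]
ft_force: [0.2, 0.4, 2.3]
opening: 0.0002
grip_force: 1.3
```

Call:
drive_tool(increments=[[0,0,-0.0006,0,0,0,1],[0,0,-0.0006,0,0,0,1]])

```text
clock: 9.27
position: [0.5269, 0.0686, 0.0505]
tool_rot: [-0.003, 0.803, 0.596, -0.002]
ft_force: [-0.9, -0.4, 5.1]
opening: -0.0003
grip_force: 2.6
```

Call:
drive_tool(increments=[[0,0,-0.0005,0,0,0,1],[0,0,-0.0005,0,0,0,1]])

```text
clock: 9.43
position: [0.5269, 0.0686, 0.0501]
tool_rot: [-0.003, 0.803, 0.596, -0.002]
ft_force: [-0.5, -0.3, 6.7]
opening: -0.0001
grip_force: 3.4
```

Call:
drive_tool(increments=[[0,0,0.02,0,0,0,1],[0,0,0.045,0,0,0,1],[-0.015,-0.026,0.045,0,0,0,1],[-0.031,-0.0524,0.045,0,0,0,1],[-0.031,-0.0524,0.045,0,0,0,1]])

```text
clock: 9.85
position: [0.4934, 0.0134, 0.0949]
tool_rot: [-0.003, 0.803, 0.596, -0.003]
ft_force: [0.2, 0.3, 0.1]
opening: 0.0001
grip_force: 0.0
```

```bash
python3 m.py
python3 - <<'E'
from h import *
g=grab_frame("side")["pixels"][205:330,240:390]
cv2.imwrite("pics/c5.png",cv2.resize(g,(720,600),interpolation=2))
E
```

```text
tcp board [-6.57163282  6.63028251] [0.49344235 0.01338444 0.09492578] F board [0.12745141 0.32494491] 0.12344329068713708 9.85
heel [ -1.19372898 113.8728642 ] toe [-15.34715543 105.12949688]
yaw rel board 1.560996068948131 [-0.00258079  0.80328394  0.59558419 -0.00277974] j6 1.8920723685896503
```

View pics/c5.png

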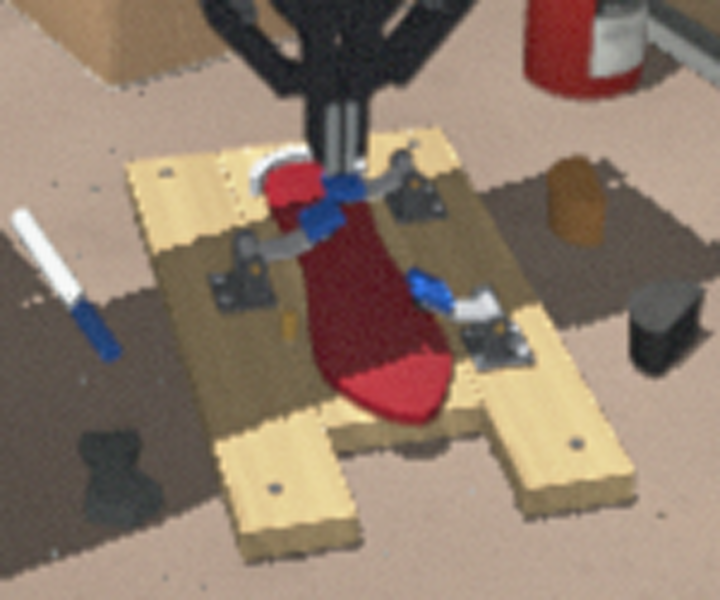

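The heel clip is flat (cap 345,188) and the insole has not moved (toe 440,415). Pressing the waist clip.

Call:
drive_tool(increments=[[0.0024,0.0029,-0.01,0,0,0,1],[0.0024,0.0029,-0.018,0,0,0,1],[0.0024,0.0029,-0.022,0,0,0,1],[0.0024,0.0029,-0.026,0,0,0,1],[0.0024,0.0029,-0.03,0,0,0,1]])

```text
clock: 10.37
position: [0.4982, 0.0195, 0.0641]
tool_rot: [-0.003, 0.803, 0.597, -0.002]
ft_force: [0.9, -0.1, 1.4]
opening: 0.0
grip_force: 0.6
```

Call:
drive_tool(increments=[[0,0,-0.003,0,0,0,1],[0,0,-0.006,0,0,0,1],[0,0,-0.009,0,0,0,1],[0,0,-0.011,0,0,0,1],[0,0,-0.011,0,0,0,1]])

```text
clock: 10.78
position: [0.4979, 0.0191, 0.0535]
tool_rot: [-0.003, 0.803, 0.596, -0.002]
ft_force: [0.3, 0.3, 0.3]
opening: 0.0004
grip_force: 0.0
```

Call:
drive_tool(increments=[[0,0,-0.0007,0,0,0,1],[0,0,-0.0014,0,0,0,1],[0,0,-0.0014,0,0,0,1]])

```text
clock: 11.03
position: [0.4981, 0.0191, 0.0524]
tool_rot: [-0.003, 0.803, 0.596, -0.002]
ft_force: [0.2, 0.2, -0.1]
opening: 0.0006
grip_force: 0.0
```

Call:
drive_tool(increments=[[0,0,-0.0007,0,0,0,1],[0,0,-0.0014,0,0,0,1],[0,0,-0.0014,0,0,0,1]])

```text
clock: 11.28
position: [0.4982, 0.0192, 0.051]
tool_rot: [-0.003, 0.803, 0.596, -0.002]
ft_force: [-0.7, 0.1, 0.3]
opening: 0.0001
grip_force: 0.3
```

Call:
drive_tool(increments=[[0,0,-0.0006,0,0,0,1],[0,0,-0.0006,0,0,0,1]])

```text
clock: 11.45
position: [0.4981, 0.0192, 0.0505]
tool_rot: [-0.003, 0.803, 0.596, -0.002]
ft_force: [-0.4, -0.3, 4.4]
opening: -0.0003
grip_force: 1.8
```

Call:
drive_tool(increments=[[0,0,-0.0005,0,0,0,1],[0,0,-0.0005,0,0,0,1]])

```text
clock: 11.62
position: [0.4982, 0.0192, 0.0501]
tool_rot: [-0.003, 0.803, 0.596, -0.002]
ft_force: [-0.8, -0.1, 4.4]
opening: -0.0001
grip_force: 2.7
```

Call:
drive_tool(increments=[[0,0,0.02,0,0,0,1],[0,0,0.045,0,0,0,1],[-0.0026,-0.038,0.045,0,0,0,1],[-0.0052,-0.0772,0.045,0,0,0,1],[-0.0052,-0.0772,0.045,0,0,0,1]])

```text
clock: 12.03
position: [0.4928, -0.0628, 0.0953]
tool_rot: [-0.002, 0.804, 0.595, -0.002]
ft_force: [0.4, 0.1, 0.7]
opening: -0.0
grip_force: 0.0
```

```bash
python3 m.py pics/c6.png
```

```text
tcp board [ 14.21824083 -66.68955738] [ 0.49279955 -0.0628232   0.09532319] F board [0.34478127 0.20049729] 0.660538557597046 12.0333
heel [ -1.19372898 113.8728642 ] toe [-24.82574548 -22.49966202]
yaw rel board 1.5593735357710616 [-0.00169034  0.80376958  0.59493434 -0.00217522] j6 1.7407697623086027
```

View pics/c6.png

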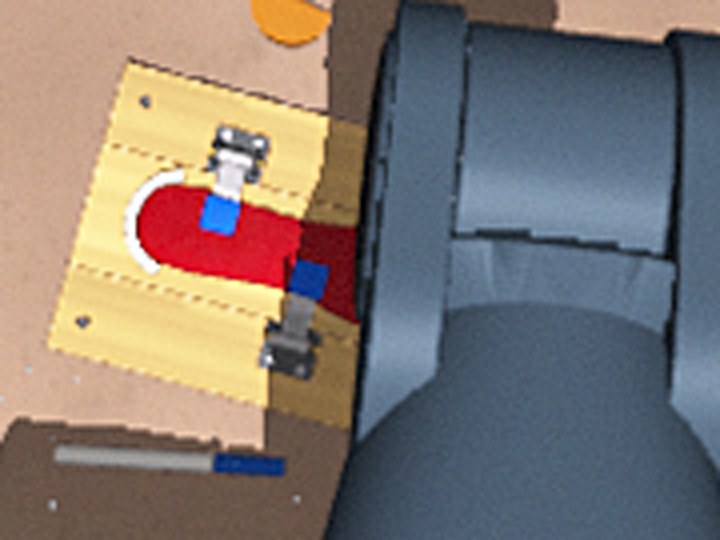

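The heel and waist clips are down (caps at 220,215 and 308,282) and the heel is still in the stop. Pressing the toe clip.

Call:
drive_tool(increments=[[0,0.001,-0.01,0,0,0,1],[0,0.001,-0.018,0,0,0,1],[0,0.001,-0.022,0,0,0,1],[0,0.001,-0.026,0,0,0,1],[0,0.001,-0.03,0,0,0,1]])

```text
clock: 12.5
position: [0.4927, -0.0563, 0.0642]
tool_rot: [-0.003, 0.802, 0.597, -0.002]
ft_force: [-0.7, 0.9, 1.0]
opening: 0.0001
grip_force: 0.8
```

Call:
drive_tool(increments=[[0,0,-0.003,0,0,0,1],[0,0,-0.006,0,0,0,1],[0,0,-0.009,0,0,0,1],[0,0,-0.011,0,0,0,1],[0,0,-0.011,0,0,0,1]])

```text
clock: 12.92
position: [0.4929, -0.0571, 0.0536]
tool_rot: [-0.003, 0.803, 0.596, -0.002]
ft_force: [-0.6, -0.0, -0.1]
opening: -0.0002
grip_force: 0.0
```

Call:
drive_tool(increments=[[0,0,-0.0007,0,0,0,1],[0,0,-0.0014,0,0,0,1],[0,0,-0.002,0,0,0,1],[0,0,-0.002,0,0,0,1]])

```text
clock: 13.25
position: [0.493, -0.0571, 0.052]
tool_rot: [-0.003, 0.803, 0.596, -0.002]
ft_force: [-0.0, 0.1, 0.4]
opening: 0.0003
grip_force: 0.0
```

Call:
drive_tool(increments=[[0,0,-0.0007,0,0,0,1],[0,0,-0.001,0,0,0,1],[0,0,-0.001,0,0,0,1]])

```text
clock: 13.5
position: [0.4931, -0.0571, 0.0511]
tool_rot: [-0.003, 0.803, 0.596, -0.002]
ft_force: [-0.1, -0.0, 2.4]
opening: 0.0001
grip_force: 1.3
```

Call:
drive_tool(increments=[[0,0,-0.0006,0,0,0,1],[0,0,-0.0006,0,0,0,1]])

```text
clock: 13.67
position: [0.4931, -0.0571, 0.0505]
tool_rot: [-0.003, 0.803, 0.596, -0.002]
ft_force: [0.0, -0.6, 5.0]
opening: 0.0003
grip_force: 2.5
```

Call:
drive_tool(increments=[[0,0,-0.0005,0,0,0,1],[0,0,-0.0005,0,0,0,1]])

```text
clock: 13.83
position: [0.4932, -0.0571, 0.0501]
tool_rot: [-0.002, 0.803, 0.596, -0.002]
ft_force: [-2.0, 0.4, 7.1]
opening: 0.0001
grip_force: 3.4
```

Now I'll lift, retreat clear of the view and check.

Call:
drive_tool(increments=[[0,0,0.03,0,0,0,1],[0,0,0.06,0,0,0,1],[0,0,0.09,0,0,0,1],[-0.02,-0.03,0.1,0,0,0,1],[-0.04,-0.06,0.11,0,0,0,1]])

```text
clock: 14.25
position: [0.4535, -0.117, 0.1612]
tool_rot: [-0.002, 0.802, 0.598, -0.001]
ft_force: [-0.3, -0.9, -1.1]
opening: -0.0
grip_force: 0.0
```

Call:
drive_tool(increments=[[-0.02,-0.03,0,0,0,0,1],[-0.04,-0.06,0,0,0,0,1],[-0.06,-0.09,0,0,0,0,1],[-0.08,-0.12,0,0,0,0,1],[-0.1,-0.15,0,0,0,0,1]])

```text
clock: 14.67
position: [0.3516, -0.2682, 0.1599]
tool_rot: [-0.003, 0.803, 0.596, -0.002]
ft_force: [0.1, -0.3, -1.0]
opening: -0.0001
grip_force: 0.0
```

Call:
drive_tool(increments=[[-0.02,-0.02,0,0,0,0,1],[-0.04,-0.04,0,0,0,0,1],[-0.06,-0.06,0,0,0,0,1],[-0.06,-0.06,0,0,0,0,1]])

```text
clock: 15.0
position: [0.2902, -0.3294, 0.1597]
tool_rot: [-0.003, 0.804, 0.595, -0.003]
ft_force: [0.8, 0.5, -0.2]
opening: -0.0002
grip_force: 0.0
```

```bash
python3 m.py
python3 - <<'E'
from h import *
a=grab_frame("top")["pixels"][200:335,250:430];g=grab_frame("side")["pixels"][205:330,240:390]
cv2.imwrite("pics/c7.png",np.hstack([cv2.resize(a,(400,300),interpolation=2),cv2.resize(g,(360,300),interpolation=2)]))
E
```

```text
tcp board [-105.34902406 -379.49098329] [ 0.29018029 -0.32944371  0.15973199] F board [0.6519162  0.66264674] -0.15233782007398328 15.0
heel [ -1.19372898 113.8728642 ] toe [   3.73060337 -108.74588251]
yaw rel board 1.5594011410757418 [-0.00267812  0.80375897  0.59494366 -0.00252824] j6 1.0216923642530666
```

View pics/c7.png

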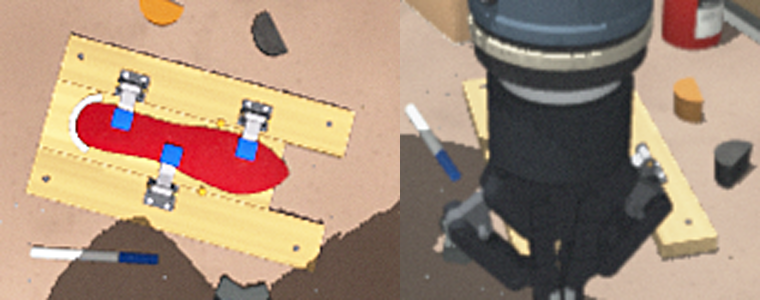

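The insole is home (heel at crop 78,122), all three caps are down, and the other things are undisturbed. Handing in.

```bash
python3 -c "
from bench import *
print(close_job())"
```

```text
the job is handed in; nothing more can be done
None
```

The insole is seated in the heel stop and the heel, waist and toe clips were pressed flat in that order; the job was handed in at about 15 s, result not reported back, and no other items appeared moved in the final images.

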